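# Put the mixed-up sample mouldings back in their places

## Task

The three sample mouldings on the inspection bench have been put back in each other's places. Rearrange them: the black bracket pressed fully home into the foam cutout of the yellow case (its long side along the cutout), the white spool standing in the middle of the blue tray, and the orange cap standing in the middle of the red tray, all upright. Use the empty green mat to park one of them on the way, leave the mat empty at the end, and do not disturb the ring gauge, the clear sample box or the loupe.

Things in the scene. Friction and masses are not known exactly. Their poses are not given: they have to be found in the camera images.
- bracket: black plastic moulding: block 62 (x) x 38 (y) x 20 mm high, four brass inserts on top, and an upright rib 44 long (x), 14 thick (y), from 20 to 60 mm height: grip it across y. Origin: centre of underside, z up; a half turn makes no difference. 56 to 112 g. Starts flat in the red tray, belongs in the case's foam cutout, where its rib stands 28 to 68 mm above the bench
- spool: white round upright plastic spool, 58 mm tall: foot 30 mm in diameter and 12 mm high, then a barrel 26 mm in diameter, with a grey band and a black dot on top. Origin at the centre of the underside, z up. 35 to 70 g. Starts standing loosely in the foam cutout (narrower than it), on the cutout's floor. Belongs in the blue tray.
- cap: orange round upright plastic cap, 54 mm tall: flange 46 mm in diameter and 14 mm high, above 17 mm a ribbed grip 34 mm in diameter. Origin at the centre of the underside, z up. 42 to 84 g. Starts standing in the blue tray. Belongs in the red tray.
- case: fixed yellow case 130 (x) x 100 mm, dark foam to 34 mm above the bench, cutout in the middle. Origin: centre of underside. Cutout floor (yellow) 8 mm above it; 78 mm long (x), straight ends; across y grey springy cheeks leave 36 mm up to height 22, then slope out to 54 at the top, so the 38 mm block is snug: push down with 5 to 15 N (weight is not enough) until it meets the floor
- red_tray: square red tray 92 x 92 mm outside, 84 x 84 mm inside, fixed; floor 4 mm thick with a white printed ring in the middle, walls 14 mm high overall. Origin at the centre of the underside.
- blue_tray: square blue tray, same size as the red one: 92 mm outside, 84 mm inside, floor 4 mm, walls 14 mm high, white ring in the middle, fixed. Origin at the centre of the underside.
- mat: thin green parking mat 110 x 110 x 2 mm, fixed, empty at the start. Origin at the centre of the underside; its top is 2 mm above it.
- ring_gauge: bystander: loose steel ring 34 mm in diameter, 14 mm high, flat on the bench. Origin at the centre of the underside. Leave where it is.
- sample_box: bystander: small clear plastic box 34 x 26 x 18 mm high, loose on the bench. Origin at the centre of the underside. Leave where it is.
- loupe: bystander: small dark steel loupe, 32 mm in diameter, 30 mm high, loose on the bench. Origin at the centre of the underside. Leave where it is.
Mind the look-alikes: they are no part of the job. Of the things that look like the cap, the middle-sized one is meant.

How it is judged:
By the outcome, as a careful person would: the job done as asked, in the order asked, and still so for the second after the job is handed in, with the robot touching nothing.
It also fails if it takes over 96 s, if anything falls off the work surface, if the arm or the gripper's body presses on something with over 40 N, if the wrist force passes 120 N, or if a joint passes its speed limit or range.

## Robot

A 7-joint arm with a two-finger parallel gripper is mounted at the origin on the work surface. World frame = base frame: x ahead of the robot, y to its left, z up, the work surface at z = 0. Lengths are in m, angles in rad, forces in N, time in s.
With the tool pointing down it reaches from about 0.4 to 0.85 m from the base axis. Payload 10.4 kg.
Tool frame: the origin (TCP) lies at the very end of the fingers, on their centre line; the grasp point (between the pads) lies 19 mm behind it; z points along the fingers, y is the line along which they close (so a half turn about z gives the same grasp; the last joint's range is limited). The gripper opens to 85 mm and grips with 20 to 120 N. Pads are 22 mm wide; open, the fingers measure 114 mm over their backs; the gripper's body (76 mm by 85 mm) begins 54 mm behind the grasp point. The pads swing forward as they close: fully open they stand 13 mm farther back than shut.
Start: joints at [-0.023, 0.332, -0.065, 1.46, 0.022, 1.35, -0.088], TCP at [0.625, 0, 0.211] pointing down, gripper open.
Joint ranges: [-2.6, 2.6], [-0.5, 2.12], [-1.47, 1.34], [0.16, 2.42], [-1.27, 4.41], [0.06, 2.06], [-2.6, 2.6]. Speed limits (rad/s): [2.22, 2.22, 2.79, 2.79, 3.14, 3.14, 3.14].

## Interface

Orientations are given as a unit quaternion [x, y, z, w].
In Python, from workcell import * gives the robot as it stands.
- The arm moves only by the tool step_arm, never from a script. Its argument "commands" is one flat list of numbers, 7 for each row, row after row: the finger opening in mm, from 0 to 85.4, then the shift along the world's x, y, z as a fraction of full scale, then the turn, a rotation vector about the world's x, y, z as a fraction of full scale. A call has exactly 10 rows; each row is the pose to reach, as a shift and turn from the pose commanded when the call began, turning the shorter way round; what a row does not reach only later rows make up. Full scale, the value 1, is 0.6 m for a shift and pi rad for a turn. A row lasts 1/8 s, in which the tool goes at most 62.5 mm and 10.7 degrees, less where a joint would pass 70% of its speed; a pose out of reach is approached as far as the arm can. A call with a number of a shift or a turn outside -1 to 1 is refused whole. A call with a gripper value outside its range is refused whole. The fingers move at their own pace and stop on an object; "squeeze" is the grip in N (left out, the last holds). Time passes only in rows, so rows that repeat a pose let the fingers close, or fill a call up. It gives the time, the measured TCP pose, the force, the opening and the grip force at its end, in the units of the state.
- get_obs(): the state, without advancing time (a new reading comes with each control period).
- camera(name): name is "scene" or "side" or "wrist"; returns the picture (420x560x3 uint8, red, green, blue); there is no depth.
- camera_params(name): a dict with "mtx" (3x3 intrinsics, pixels), "extrinsics" (4x4, takes a point from world to camera coordinates); the wrist camera has in their place "tool_from_camera" (4x4, takes a point from camera to tool coordinates, whose origin is the TCP and whose axes are the flange's). Camera axes: x right, y down, z forward; pixel columns grow to the right and rows downward; lengths in m; the calibration is good to about 2 mm. The wrist camera is an equidistant fisheye: a pixel r from the principal point sees the ray r / f radians off the axis. A picture is of the moment at which its call begins: read the wrist's pose just before it. camera_params takes no time and is no camera call.
- hand_in(): hands the job in; it is judged then, once.
The state is a dict: "clock": time; "joint_pos": joint angles; "joint_velocities": joint speeds; "tau": joint torques, N m; "position": TCP position; "ee_rot": TCP orientation; "ft_force": force on the tool from outside, world axes, zero at the start; "torque": the same for the moment, N m; "grip_width": opening from 0.0 (shut) to 1.0 (fully open); "grasp_force": force on a finger pad.
Only numpy, scipy, OpenCV 4.12 (cv2) and the standard library are available. Lean on these libraries where they do the work, as an engineer would, in place of code of your own. Each camera call takes 0.05 s, during which the arm holds its last target. There are 200 camera calls.

## Working session

There is one attempt and no reset: what is moved stays moved. The work goes in short steps, Python scripts to look and compute and a tool call to move; the robot and the scene stay as the last step left them, time stands still between calls to the robot, and variables do not carry over. Pictures are saved under pics/ and viewed, at most 14 in all, crops included, and the job is handed in when it is done.

Besides the shell and the picture viewer there is one more tool, called after "Emit:" as name(argument=value, ...) on one line, values as JSON. step_arm: Moves the arm, as the interface text tells. Its arguments: {"type":"object","properties":{"commands":{"type":"array","items":{"type":"number"}},"squeeze":{"type":"number"}},"required":["commands"]}

```bash
mkdir -p pics; cat > h.py <<'E'
from workcell import *
import numpy as np, cv2
from scipy.spatial.transform import Rotation as R
def save(name,fn):
    im=camera(name); cv2.imwrite('pics/'+fn,im[:,:,::-1]); return im
def ray(name,u,v):
    p=camera_params(name); E=np.array(p['extrinsics']);K=np.array(p['mtx'])
    d=E[:3,:3].T@np.linalg.solve(K,[u,v,1]); c=-E[:3,:3].T@E[:3,3]; return c,d
def at(name,u,v,z):
    c,d=ray(name,u,v); return (c+d*(z-c[2])/d[2]).round(4)
def proj(name,P):
    p=camera_params(name); E=np.array(p['extrinsics']);K=np.array(p['mtx'])
    q=K@(E[:3,:3]@np.array(P)+E[:3,3]); return (q[:2]/q[2]).round(1)
E
python3 - <<'E'
from h import *
o=get_obs(); print({k:np.round(o[k],3) for k in o})
for n in('scene','side'):
    im=save(n,n+'0.png'); c,d=ray(n,280,210); print(n,c,d)
im=save('wrist','wrist0.png'); print(camera_params('wrist'))
E
```

```text
{'clock': np.float64(0.0), 'joint_pos': array([-0.023,  0.333, -0.065,  1.461,  0.022,  1.35 , -0.088]), 'joint_velocities': array([-0.001, -0.   , -0.002,  0.001, -0.001,  0.001,  0.001]), 'tau': array([ 0.0000e+00, -6.2545e+01,  5.0000e-02, -3.9161e+01,  1.6000e-02,
        1.0000e-02, -0.0000e+00]), 'position': array([ 0.625, -0.   ,  0.211]), 'ee_rot': array([ 0.707,  0.707, -0.001, -0.   ]), 'ft_force': array([-0.598, -0.743, -0.18 ]), 'torque': array([-0.009,  0.009,  0.023]), 'grasp_force': np.float64(0.0), 'grip_width': np.float64(0.995)}
scene [ 1.0887885  -0.25761631  0.88086654] [-0.48426556  0.24526796 -0.83993507]
side [0.52086747 0.71285169 0.52177764] [ 0.06691771 -0.82113918 -0.56686051]
{'mtx': array([[325.1922621 ,   0.        , 281.53805178],
       [  0.        , 325.1922621 , 212.02620418],
       [  0.        ,   0.        ,   1.        ]]), 'tool_from_camera': array([[ 4.49086387e-04, -9.55428993e-01, -2.95220658e-01,
         7.63314878e-02],
       [ 9.99999882e-01,  3.73733734e-04,  3.11666158e-04,
        -4.35843476e-04],
       [-1.87440965e-04, -2.95220763e-01,  9.55429048e-01,
        -1.63329822e-01],
       [ 0.00000000e+00,  0.00000000e+00,  0.00000000e+00,
         1.00000000e+00]])}
```

View pics/scene0.png

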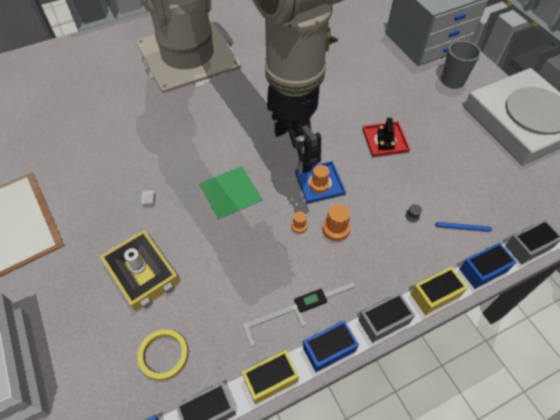

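View pics/side0.png

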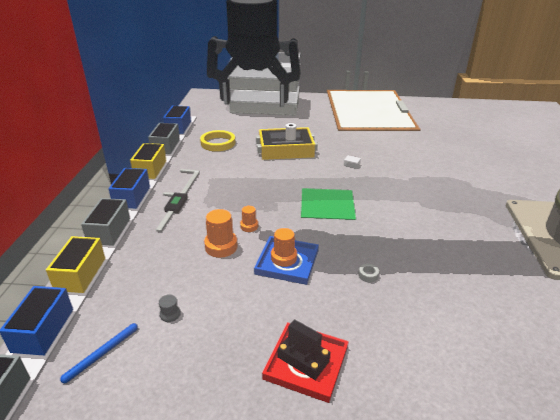

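The scene picture shows the case at about (140,268) with the spool at (131,258). The mat is at (231,192), the blue tray with the middle-sized cap at (320,180), and the red tray with the bracket at (386,138). The two decoy caps are at (300,221) and (338,221). In the side picture the ring gauge is at (369,272), the loupe at (169,308) and the box at (352,161). Next I'll enlarge these.

```bash
python3 - <<'E'
from h import *
s=cv2.imread('pics/scene0.png'); d=cv2.imread('pics/side0.png')
def c(im,x,y,w=80,h=60): return cv2.resize(im[y:y+h,x:x+w],(400,300),interpolation=cv2.INTER_CUBIC)
a=np.vstack([np.hstack([c(s,100,225,88,88*3//4),c(s,285,150)]),np.hstack([c(s,345,105),c(s,190,160)])])
cv2.imwrite('pics/a.png',a)
b=np.vstack([np.hstack([c(d,245,110),c(d,250,220)]),np.hstack([c(d,257,315,100,75),c(d,290,180)])])
cv2.imwrite('pics/b.png',b)
E
```

```text
(no output)
```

View pics/a.png

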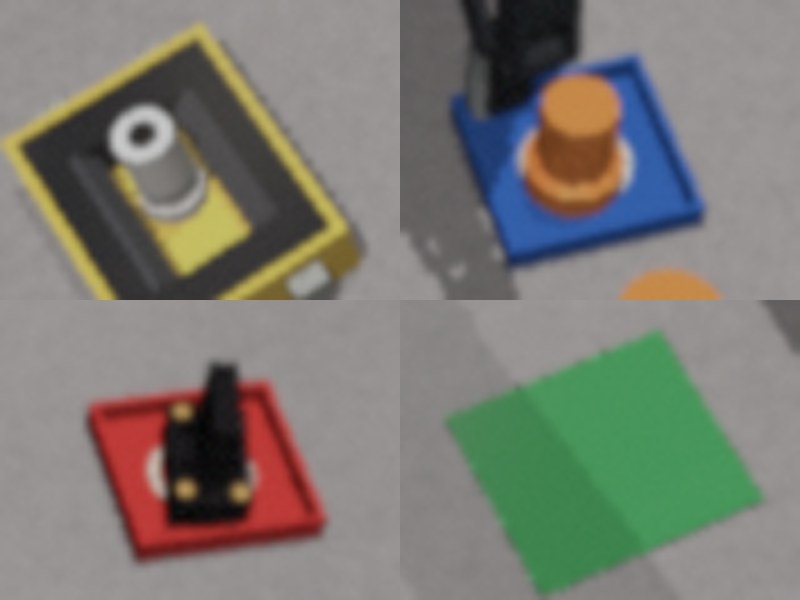

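View pics/b.png

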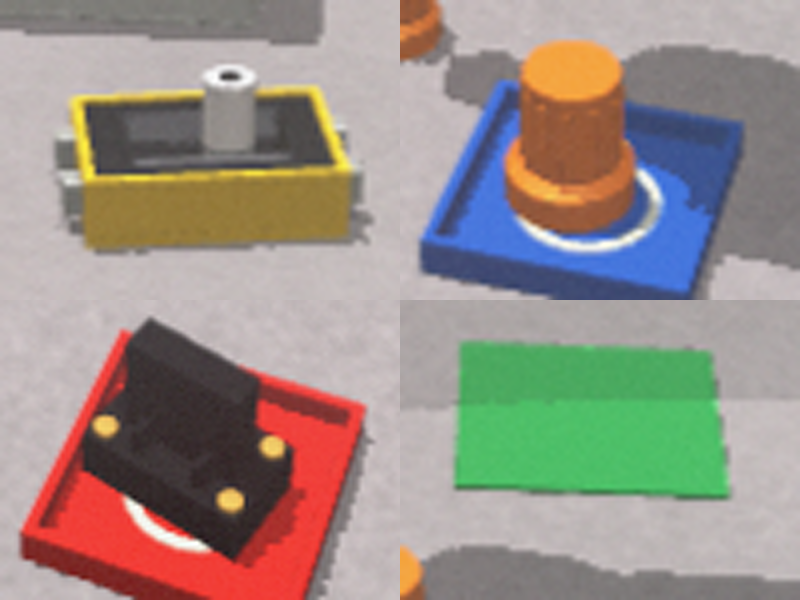

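The crops resolve the corners and tops of the trays, mat and case, the spool dot, the cap top and three brass inserts. I'm turning them into positions from both cameras.

```bash
python3 - <<'E'
from h import *
def S(o,k,pts): return [((x+.5)*k-.5+o[0],(y+.5)*k-.5+o[1]) for x,y in pts]
def show(n,cam,o,k,pts,z):
    P=np.array([at(cam,*p,z) for p in S(o,k,pts)]); print(n,cam,*[tuple(p[:2]) for p in P]); return P
show('case','scene',(100,225),.22,[(8,143),(203,27),(348,222)],.036)
show('case','side',(245,110),.2,[(72,100),(318,88),(352,172),(82,185)],.036)
show('spool','scene',(100,225),.22,[(143,134)],.066); show('spool','side',(245,110),.2,[(230,77)],.066)
show('blue','scene',(285,150),.2,[(55,98),(240,57),(303,208),(112,250)],.014)
show('blue','side',(250,220),.2,[(100,82),(345,122),(22,240)],.014)
show('cap','scene',(285,150),.2,[(180,105)],.058); show('cap','side',(250,220),.2,[(172,70)],.058)
show('red','scene',(345,105),.2,[(90,108),(268,84),(325,222),(137,245)],.014)
show('red','side',(257,315),.25,[(125,32),(363,107),(22,232)],.014)
show('br','scene',(345,105),.2,[(182,111),(186,189),(240,192)],.024)
show('br','side',(257,315),.25,[(105,126),(272,147),(230,200)],.024)
show('ribtop','side',(257,315),.25,[(150,20),(128,55),(258,80)],.064)
show('mat','scene',(190,160),.2,[(45,122),(260,32),(362,198),(143,295)],.002)
show('mat','side',(290,180),.2,[(60,43),(312,52),(330,196),(55,186)],.002)
print('big',at('scene',338,212,.08),'small',at('scene',300,216,.03),'small side',at('side',249,211,.03),'big side',at('side',219,219,.08),'ring',at('side',369,270,.014),'box',at('scene',148,198,.009),'loupe',at('scene',414,213,.015))
E
```

```text
case scene (np.float64(0.539), np.float64(-0.3802)) (np.float64(0.5206), np.float64(-0.285)) (np.float64(0.6424), np.float64(-0.2591))
case side (np.float64(0.6635), np.float64(-0.3502)) (np.float64(0.5376), np.float64(-0.3782)) (np.float64(0.5178), np.float64(-0.2811)) (np.float64(0.6467), np.float64(-0.254))
spool scene (np.float64(0.5801), np.float64(-0.3232))
spool side (np.float64(0.5804), np.float64(-0.3195))
blue scene (np.float64(0.5049), np.float64(0.0783)) (np.float64(0.5224), np.float64(0.1669)) (np.float64(0.6098), np.float64(0.1485)) (np.float64(0.5914), np.float64(0.0613))
blue side (np.float64(0.5926), np.float64(0.0631)) (np.float64(0.5025), np.float64(0.0781)) (np.float64(0.6096), np.float64(0.1513))
cap scene (np.float64(0.5626), np.float64(0.1084))
cap side (np.float64(0.5628), np.float64(0.1106))
red scene (np.float64(0.4608), np.float64(0.2884)) (np.float64(0.4869), np.float64(0.3758)) (np.float64(0.5732), np.float64(0.3489)) (np.float64(0.545), np.float64(0.2614))
red side (np.float64(0.5445), np.float64(0.2652)) (np.float64(0.4591), np.float64(0.2915)) (np.floa
[... 292 characters left out ...]
))
ribtop side (np.float64(0.5343), np.float64(0.3034)) (np.float64(0.5405), np.float64(0.3188)) (np.float64(0.4983), np.float64(0.3252))
mat scene (np.float64(0.4345), np.float64(-0.1361)) (np.float64(0.4311), np.float64(-0.0263)) (np.float64(0.5381), np.float64(-0.0241)) (np.float64(0.5413), np.float64(-0.1319))
mat side (np.float64(0.5422), np.float64(-0.1288)) (np.float64(0.432), np.float64(-0.1321)) (np.float64(0.4298), np.float64(-0.0237)) (np.float64(0.5392), np.float64(-0.0201))
big [0.6837 0.0782 0.08  ] small [0.6309 0.022  0.03  ] small side [0.638  0.0095 0.03  ] big side [0.6728 0.1093 0.08  ] ring [0.4174 0.1395 0.014 ] box [ 0.4249 -0.2524  0.009 ] loupe [0.727  0.2512 0.015 ]
```

View pics/wrist0.png

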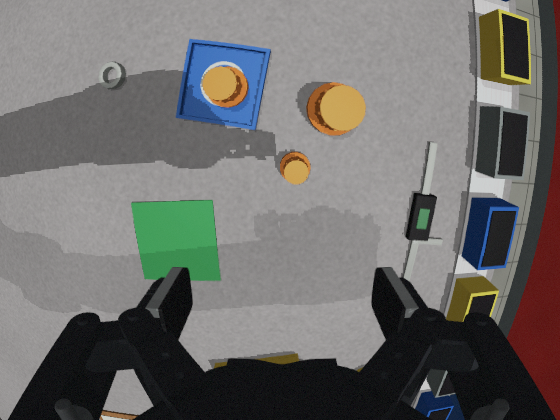

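The two cameras agree to about 3 mm. Poses taken from their average (x, y in m):

| Thing | Position | Yaw |
|---|---|---|
| case | (.591, -.318) | 12° |
| spool | (.580, -.3215) | – |
| blue tray | (.557, .114) | – |
| cap | (.5627, .1095) | – |
| red tray | (.516, .320) | – |
| bracket | (.519, .318) | -31° |
| mat | (.486, -.078) | – |

The wrist picture shows the middle-sized cap in the blue tray at (222,85), with the decoys at (338,105) and (295,168). I'll park the cap first.

Emit:
step_arm(commands=[62,-0.104,0.1825,-0.1,0,0,0,62,-0.104,0.1825,-0.15,0,0,0,62,-0.104,0.1825,-0.18,0,0,0,62,-0.104,0.1825,-0.2,0,0,0,62,-0.104,0.1825,-0.22,0,0,0,62,-0.104,0.1825,-0.25,0,0,0,62,-0.104,0.1825,-0.28,0,0,0,62,-0.104,0.1825,-0.305,0,0,0,62,-0.104,0.1825,-0.305,0,0,0,62,-0.104,0.1825,-0.305,0,0,0], squeeze=40)

```text
clock: 1.4
position: [0.563, 0.1096, 0.0287]
ee_rot: [0.707, 0.707, 0.0, 0.0]
ft_force: [0.2, -0.5, -0.3]
grip_width: 0.726
grasp_force: 0.0
```

Emit:
step_arm(commands=[25,0,0,0,0,0,0,25,0,0,0,0,0,0,25,0,0,0,0,0,0,25,0,0,0,0,0,0,25,0,0,0,0,0,0,25,0,0,0,0,0,0,25,0,0,0.02,0,0,0,25,0,0,0.06,0,0,0,25,0,0,0.1,0,0,0,25,0,0,0.12,0,0,0])

```text
clock: 2.65
position: [0.5631, 0.1096, 0.102]
ee_rot: [0.707, 0.707, 0.001, 0.0]
ft_force: [0.2, 1.2, -1.2]
grip_width: 0.368
grasp_force: 39.8
```

Emit:
step_arm(commands=[25,-0.03,-0.08,0,0,0,0,25,-0.07,-0.17,0,0,0,0,25,-0.11,-0.26,0,0,0,0,25,-0.128,-0.3125,-0.01,0,0,0,25,-0.128,-0.3125,-0.04,0,0,0,25,-0.128,-0.3125,-0.08,0,0,0,25,-0.128,-0.3125,-0.11,0,0,0,25,-0.128,-0.3125,-0.121,0,0,0,25,-0.128,-0.3125,-0.122,0,0,0,25,-0.128,-0.3125,-0.122,0,0,0])

```text
clock: 3.9
position: [0.4861, -0.078, 0.0275]
ee_rot: [0.707, 0.707, 0.0, 0.0]
ft_force: [0.6, 0.5, -0.8]
grip_width: 0.366
grasp_force: 39.8
```

```bash
python3 - <<'E'
from h import *
s=save('scene','s1.png')[:,:,::-1]; d=save('side','d1.png')[:,:,::-1]
c=lambda im,x,y:cv2.resize(im[y:y+150,x:x+200],(400,300),interpolation=cv2.INTER_CUBIC)
cv2.imwrite('pics/c1.png',np.hstack([c(s,150,120),c(d,230,120)])); print(get_obs()['ft_force'],get_obs()['position'])
E
```

```text
[-0.54543636  0.9746326   0.14832322] [ 0.48606606 -0.07800292  0.02751896]
```

View pics/c1.png

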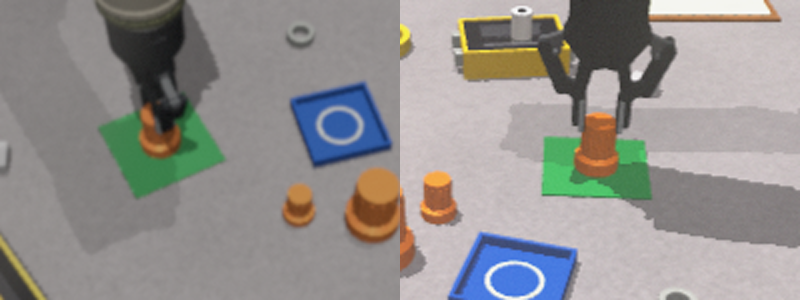

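The cap stands centred on the mat and the blue tray is empty, with its ring at about scene (320,182). I'll release the cap and go to the spool.

Emit:
step_arm(commands=[60,0,0,0,0,0,0,60,0,0,0,0,0,0,60,0,0,0.0,0,0,0,60,0,0,0.06,0,0,0,60,0,0,0.13,0,0,0,55,0.03,-0.08,0.155,0,0,0.0667,50,0.07,-0.17,0.155,0,0,0.0667,50,0.11,-0.27,0.155,0,0,0.0667,50,0.1567,-0.4058,0.155,0,0,0.0667,50,0.1567,-0.4058,0.155,0,0,0.0667])

```text
clock: 5.25
position: [0.5793, -0.3257, 0.1196]
ee_rot: [0.631, 0.776, -0.001, 0.0]
ft_force: [0.1, 0.8, -0.4]
grip_width: 0.585
grasp_force: 0.0
```

```bash
python3 - <<'E'
from h import *
o=get_obs(); print(o['position'],o['joint_pos'],o['grip_width'])
im=save('wrist','w2.png')[:,:,::-1]; s=save('scene','s2.png')[:,:,::-1]
c=cv2.resize(s[120:240,170:370],(600,360),interpolation=cv2.INTER_CUBIC)
a=np.zeros((600,560,3),np.uint8)
cv2.imwrite('pics/w2c.png',im)
cv2.imwrite('pics/s2c.png',c)
# blue ring centre from s1
g=cv2.imread('pics/s1.png'); r=g[155:205,290:350].astype(int); m=(r.min(2)>150)
ys,xs=np.nonzero(m); print(len(xs), at('scene',xs.mean()+290,ys.mean()+155,.004))
g=cv2.imread('pics/d1.png'); r=g[238:285,255:320].astype(int); m=(r.min(2)>170)
ys,xs=np.nonzero(m); print(len(xs),xs.mean()+255,ys.mean()+238, at('side',xs.mean()+255,ys.mean()+238,.004))
E
```

```text
[ 0.57932825 -0.32567742  0.1195659 ] [ 0.36117825  0.47512632  0.11074889  1.46520069 -0.05243872  1.20432926
  0.68439494] 0.5851389238803469
76 [0.5575 0.1127 0.004 ]
857 284.68028004667445 262.9964994165694 [0.56   0.1236 0.004 ]
```

View pics/w2c.png

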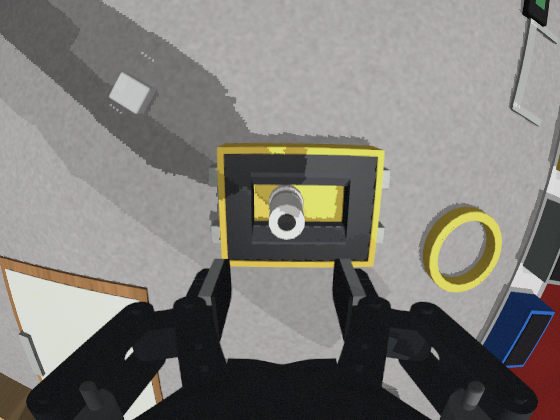

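The wrist picture shows the spool's black dot at (287,222) and the case rim corners at (218,148), (383,151), (376,265) and (230,265), with the jaws parallel to the long side. I'll use this to refine the positions.

```bash
cat >> h.py <<'E'
def wat(u,v,z,pos,q):
    p=camera_params('wrist');K=np.array(p['mtx']);T=np.array(p['tool_from_camera'])
    x=np.array([(u-K[0,2])/K[0,0],(v-K[1,2])/K[1,1]]);t=np.hypot(*x)
    d=np.array([*(x/t*np.sin(t)),np.cos(t)]);r=R.from_quat(q)
    d=r.apply(T[:3,:3]@d); c=r.apply(T[:3,3])+pos; return (c+d*(z-c[2])/d[2]).round(4)
E
python3 - <<'E'
from h import *
p=[0.57932825,-0.32567742,0.1195659]; q=get_obs()['ee_rot']; print(q,get_obs()['position'])
print('spool',wat(287,222,.066,p,q))
P=[wat(u,v,.036,p,q)[:2] for u,v in[(218,148),(383,151),(376,265),(230,265)]]
print(P,np.mean(P,0))
F=[wat(u,v,.008,p,q)[:2] for u,v in[(254,184),(345,184)]]; print('floor',F)
p0=[.625,0,.211];q0=[.7071,.7071,0,0]
for n,z,c in[('blue',.014,[(190,40),(271,48),(256,130),(177,117)]),('mat',.002,[(132,201),(212,200),(220,280),(145,280)])]:
    P=[wat(u,v,z,p0,q0)[:2] for u,v in c]; print(n,np.mean(P,0))
print('cap',wat(221,84,.058,p0,q0))
E
```

```text
[ 6.30879265e-01  7.75880570e-01 -8.32849154e-04  1.95827503e-05] [ 0.57914647 -0.32511293  0.11934455]
spool [ 0.5825 -0.323   0.066 ]
[array([ 0.5208, -0.2853]), array([ 0.6467, -0.2604]), array([ 0.6695, -0.3562]), array([ 0.5457, -0.381 ])] [ 0.595675 -0.320725]
floor [array([ 0.5523, -0.3142]), array([ 0.6299, -0.2977])]
blue [0.559925 0.113425]
mat [ 0.488475 -0.07945 ]
cap [0.5665 0.1076 0.058 ]
```

Emit:
step_arm(commands=[50,0.002,0,-0.02,0,0,0,50,0.002,0,-0.06,0,0,0,50,0.002,0,-0.1,0,0,0,50,0.002,0,-0.13,0,0,0,50,0.002,0,-0.1367,0,0,0,50,0.002,0,-0.1367,0,0,0,15,0.002,0,-0.1367,0,0,0,15,0.002,0,-0.1367,0,0,0,15,0.002,0,-0.1367,0,0,0,15,0.002,0,-0.1367,0,0,0])

```text
clock: 6.6
position: [0.5818, -0.3218, 0.0393]
ee_rot: [0.629, 0.777, 0.0, 0.001]
ft_force: [-0.5, 0.7, 5.6]
grip_width: 0.273
grasp_force: 39.2
```

Emit:
step_arm(commands=[15,0,0,0,0,0,0,15,0,0,0,0,0,0,15,0,0,0.01,0,0,0,15,0,0,0.03,0,0,0,15,0,0,0.06,0,0,0,15,0,0,0.1,0,0,0,15,0,0,0.14,0,0,0,15,0,0,0.17,0,0,0,15,0,0,0.17,0,0,0,15,0,0,0.17,0,0,0])

```text
clock: 7.85
position: [0.5806, -0.3212, 0.1393]
ee_rot: [0.629, 0.777, -0.0, -0.001]
ft_force: [0.8, -0.3, -0.0]
grip_width: 0.27
grasp_force: 39.2
```

Emit:
step_arm(commands=[15,-0.003,0.05,0,0,0,0,15,-0.008,0.14,0,0,0,0,15,-0.013,0.24,0,0,0,0,15,-0.018,0.34,0,0,0,0,15,-0.024,0.44,0,0,0,0,15,-0.029,0.54,0,0,0,0,15,-0.034,0.63,0,0,0,0,15,-0.037,0.69,-0.02,0,0,0,15,-0.0387,0.7258,-0.05,0,0,0,15,-0.0387,0.7258,-0.1,0,0,0])

```text
clock: 9.1
position: [0.5574, 0.1167, 0.0792]
ee_rot: [0.628, 0.778, 0.0, -0.0]
ft_force: [0.1, -0.4, -1.2]
grip_width: 0.269
grasp_force: 39.3
```

Emit:
step_arm(commands=[15,0,0,-0.03,0,0,0,15,0,0,-0.055,0,0,0,15,0,0,-0.068,0,0,0,15,0,0,-0.072,0,0,0,15,0,0,-0.074,0,0,0,15,0,0,-0.074,0,0,0,15,0,0,-0.074,0,0,0,15,0,0,-0.074,0,0,0,15,0,0,-0.074,0,0,0,15,0,0,-0.074,0,0,0])

```text
clock: 10.35
position: [0.5579, 0.114, 0.0357]
ee_rot: [0.629, 0.777, 0.0, 0.0]
ft_force: [0.5, 0.3, -0.1]
grip_width: 0.272
grasp_force: 39.3
```

```bash
python3 - <<'E'
from h import *
o=get_obs(); print(o['position'],o['ft_force'],o['joint_pos'])
s=save('scene','s3.png')[:,:,::-1]; d=save('side','d3.png')[:,:,::-1]
c=lambda im,x,y:cv2.resize(im[y:y+75,x:x+100],(400,300),interpolation=cv2.INTER_CUBIC)
cv2.imwrite('pics/c3.png',np.hstack([c(s,270,140),c(d,240,205)]))
E
```

```text
[0.55785296 0.11403732 0.03574594] [ 0.49476655  0.34638343 -0.10873398] [-0.18376306  0.37713858 -0.11673195  1.79344763  0.05188436  0.97382495
 -0.11198005]
```

View pics/c3.png

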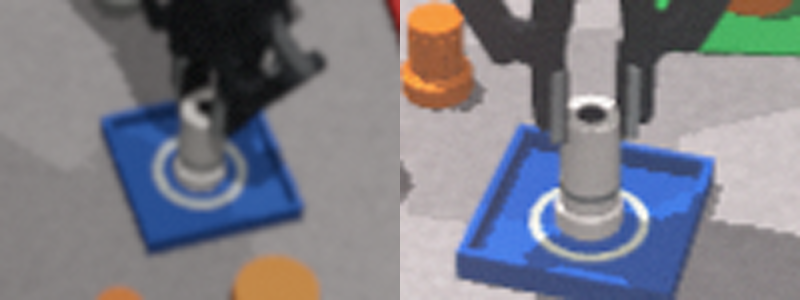

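The spool stands centred on the blue ring: in the scene crop its foot is at (201,180) against the ring centre (200,171), and in the side crop both are at about (590,220). I'll release it and go to the bracket.

Emit:
step_arm(commands=[45,0,0,0,0,0,0,45,0,0,0,0,0,0,45,0,0,0.0,0,0,0,45,0,0,0.06,0,0,0,45,0,0,0.15,0,0,0,45,-0.01,0.05,0.18,0,0,0.05,45,-0.03,0.15,0.18,0,0,0.1,45,-0.05,0.25,0.18,0,0,0.16,45,-0.065,0.32,0.18,0,0,0.21,45,-0.065,0.34,0.18,0,0,0.261])

```text
clock: 11.7
position: [0.5169, 0.3219, 0.1438]
ee_rot: [0.262, 0.965, 0.001, -0.0]
ft_force: [0.1, -0.7, -0.3]
grip_width: 0.525
grasp_force: 0.0
```

Emit:
step_arm(commands=[45,0,0,0,0,0,0,45,0,0,0,0,0,0,45,0,0,0,0,0,0,45,0,0,0,0,0,0,45,0,0,0,0,0,0,45,0,0,0,0,0,0,45,0,0,0,0,0,0,45,0,0,0,0,0,0,45,0,0,0,0,0,0,45,0,0,0,0,0,0])

```text
clock: 12.95
position: [0.5188, 0.318, 0.1437]
ee_rot: [0.267, 0.964, 0.0, 0.0]
ft_force: [0.1, -0.0, 0.1]
grip_width: 0.525
grasp_force: 0.0
```

```bash
python3 - <<'E'
from h import *
o=get_obs(); print(o['position'],o['ee_rot'],o['joint_pos'])
im=save('wrist','w4.png')[:,:,::-1]; s=save('scene','s4.png')
cv2.imwrite('pics/w4c.png',cv2.resize(im[100:300,140:420],(784,560),interpolation=cv2.INTER_CUBIC))
E
```

```text
[0.51880306 0.31802709 0.14370216] [2.67326773e-01 9.63605934e-01 2.04748531e-05 3.48748626e-07] [-0.3612955   0.36102227 -0.32931065  1.58082465  0.12191648  1.21999827
  0.31673633]
```

View pics/w4c.png

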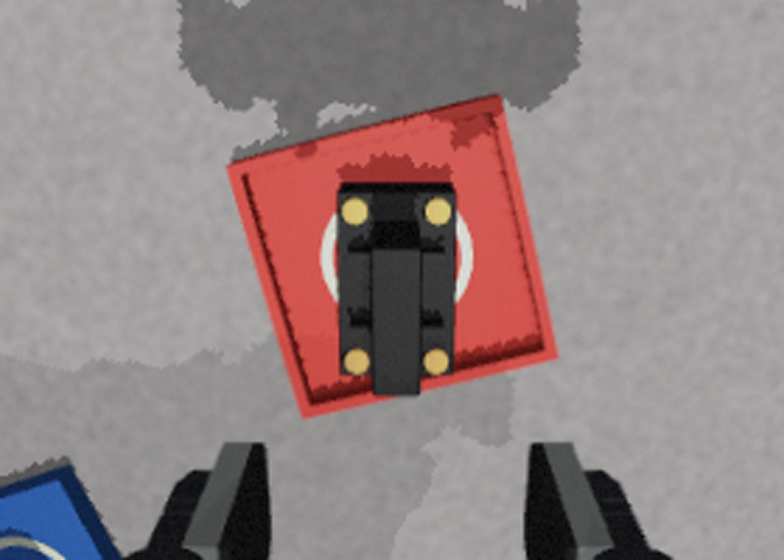

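The wrist picture shows the bracket square to the jaws: the rib is at column 396 and the jaw midpoint at 397. I'll descend and grip.

Emit:
step_arm(commands=[45,0,0,-0.05,0,0,0,45,0,0,-0.1,0,0,0,45,0,0,-0.15,0,0,0,45,0,0,-0.175,0,0,0,45,0,0,-0.183,0,0,0,45,0,0,-0.183,0,0,0,5,0,0,-0.183,0,0,0,5,0,0,-0.183,0,0,0,5,0,0,-0.183,0,0,0,5,0,0,-0.183,0,0,0], squeeze=90)

```text
clock: 14.3
position: [0.5193, 0.3183, 0.0351]
ee_rot: [0.267, 0.964, 0.0, 0.001]
ft_force: [-1.4, -1.3, 6.3]
grip_width: 0.13
grasp_force: 89.5
```

Emit:
step_arm(commands=[5,0,0,0,0,0,0,5,0,0,0,0,0,0,5,0,0,0,0,0,0,5,0,0,0.01,0,0,0,5,0,0,0.04,0,0,0,5,0,0,0.1,0,0,0,5,0,0,0.15,0,0,0,5,0,0,0.183,0,0,0,5,0,0,0.183,0,0,0,5,0,0,0.183,0,0,0])

```text
clock: 15.55
position: [0.5183, 0.3176, 0.1426]
ee_rot: [0.267, 0.964, -0.001, -0.001]
ft_force: [-0.2, 0.7, -1.0]
grip_width: 0.126
grasp_force: 88.7
```

```bash
python3 - <<'E'
from h import *
p=[.5188,.318,.1437];q=[.26733,.9636,0,0]
f=lambda x,y,z:wat(140+(x+.5)/2.8-.5,100+(y+.5)/2.8-.5,z,p,q)
print(np.mean([f(x,y,.024) for x,y in[(355,211),(438,211),(357,362),(436,362)]],0))
print(np.mean([f(x,y,.014) for x,y in[(228,165),(501,95),(558,357),(304,418)]],0), 'ring',f(396.5,258,.004))
E
```

```text
[0.52105 0.31715 0.024  ]
[0.516225 0.3205   0.014   ] ring [0.5166 0.3198 0.004 ]
```

Emit:
step_arm(commands=[5,0.005,-0.04,0,0,0,-0.03,5,0.013,-0.11,0,0,0,-0.085,5,0.023,-0.2,0,0,0,-0.14,5,0.033,-0.29,0,0,0,-0.195,5,0.044,-0.38,0,0,0,-0.25,5,0.055,-0.47,0,0,0,-0.305,5,0.066,-0.56,0,0,0,-0.36,5,0.077,-0.65,0,0,0,-0.415,5,0.088,-0.74,0,0,0,-0.47,5,0.1,-0.83,0,0,0,-0.525])

```text
clock: 16.8
position: [0.5781, -0.1816, 0.1423]
ee_rot: [0.89, 0.455, -0.001, -0.001]
ft_force: [0.1, 0.2, -0.4]
grip_width: 0.13
grasp_force: 88.7
```

Emit:
step_arm(commands=[5,0.005,-0.07,0,0,0,-0.055,5,0.01,-0.13,0,0,0,-0.11,5,0.016,-0.18,0,0,0,-0.16,5,0.02,-0.22,0,0,0,-0.21,5,0.0217,-0.2317,0,0,0,-0.236,5,0.0217,-0.2317,0,0,0,-0.236,5,0.0217,-0.2317,-0.02,0,0,-0.236,5,0.0217,-0.2317,-0.04,0,0,-0.236,5,0.0217,-0.2317,-0.05,0,0,-0.236,5,0.0217,-0.2317,-0.05,0,0,-0.236])

```text
clock: 18.05
position: [0.5915, -0.3186, 0.1129]
ee_rot: [0.994, 0.105, -0.0, -0.0]
ft_force: [0.4, -0.6, -0.5]
grip_width: 0.129
grasp_force: 88.7
```

```bash
python3 - <<'E'
from h import *
o=get_obs(); print(o['position'],R.from_quat(o['ee_rot']).as_matrix()[:,1],o['joint_pos'],o['ft_force'],o['grip_width'])
w=save('wrist','w5.png')[:,:,::-1]; s=save('scene','s5.png')[:,:,::-1]; d=save('side','d5.png')[:,:,::-1]
c=lambda im,x,y,a=100:cv2.resize(im[y:y+a*3//4,x:x+a],(400,300),interpolation=cv2.INTER_CUBIC)
cv2.imwrite('pics/c5.png',np.vstack([np.hstack([c(s,90,210),c(d,240,90)]),np.hstack([c(w,140,100,280),c(s,285,150)])]))
E
```

```text
[ 0.59151617 -0.31862893  0.11294128] [ 2.08454156e-01 -9.78031914e-01 -6.63711853e-04] [ 0.19869476  0.50913454  0.31580125  1.45793741 -0.16297462  1.20147261
 -0.82473354] [ 0.38995178 -0.5594003  -0.45916179] 0.12903361322914805
```

View pics/c5.png

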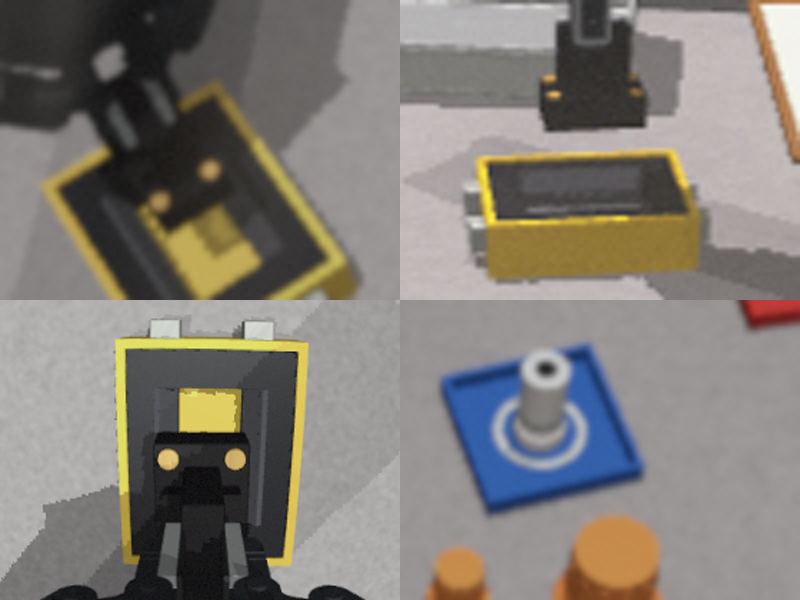

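The bracket hangs aligned with the cutout. In the wrist crop its inserts are centred on column 202, against about 210 for the cutout floor and 207–212 for the rim, so a sideways offset needs quantifying.

```bash
python3 - <<'E'
from h import *
p=np.array([.59152,-.31863,.11294]); q=get_obs()['ee_rot']
f=lambda x,y,z:R.from_quat(q).inv().apply(wat(140+(x+.5)*.7-.5,100+(y-300+.5)*.7-.5,z,p,q)-p)[:2].round(4)
print('inserts',f(168,459,.103),f(235,459,.103))
print('rim',[f(*a,.036) for a in[(117,340),(308,345),(292,563),(123,563)]])
print('floor',[f(*a,.008) for a in[(179,389),(241,390)]], 'foamtop slit',[f(*a,.034) for a in[(155,390),(272,388)]])
S=lambda o,k,pts:[((x+.5)*k-.5+o[0],(y+.5)*k-.5+o[1]) for x,y in pts]
a=[at('scene',*u,.103) for u in S((90,210),.25,[(159,201),(209,169)])]; print('scene ins',a,np.mean(a,0))
a=[at('side',*u,.103) for u in S((240,90),.25,[(153,95),(235,92)])]; print('side ins',a)
a=[at('scene',*u,.036) for u in S((90,210),.25,[(45,184),(217,84),(345,258)])]; print('scene case',a)
a=[at('side',*u,.036) for u in S((240,90),.25,[(78,157),(273,151),(296,215),(88,226)])]; print('side case',a,np.mean(a,0))
for i in (a,):pass
print('expected insert mid, front/near', [ (R.from_quat(q).apply([x,y,0])+p).round(4)[:2] for x,y in[(.026,-.013),(.026,.013),(-.026,.013),(-.026,-.013)]])
E
```

```text
inserts [ 0.0222 -0.0144] [0.0221 0.0117]
rim [array([ 0.0661, -0.0452]), array([0.0639, 0.054 ]), array([-0.0635,  0.0528]), array([-0.0633, -0.0484])]
floor [array([ 0.0356, -0.0147]), array([0.0352, 0.0215])] foamtop slit [array([ 0.0391, -0.026 ]), array([0.0404, 0.0358])]
scene ins [array([ 0.6134, -0.3265,  0.103 ]), array([ 0.6078, -0.3009,  0.103 ])] [ 0.6106 -0.3137  0.103 ]
side ins [array([ 0.6104, -0.3004,  0.103 ]), array([ 0.5617, -0.3102,  0.103 ])]
scene case [array([ 0.5375, -0.3808,  0.036 ]), array([ 0.5204, -0.2858,  0.036 ]), array([ 0.6435, -0.2601,  0.036 ])]
side case [array([ 0.6638, -0.3547,  0.036 ]), array([ 0.5384, -0.377 ,  0.036 ]), array([ 0.5212, -0.2842,  0.036 ]), array([ 0.6455, -0.2566,  0.036 ])] [ 0.592225 -0.318125  0.036   ]
expected insert mid, front/near [array([ 0.6142, -0.3005]), array([ 0.6197, -0.3259]), array([ 0.5688, -0.3368]), array([ 0.5634, -0.3113])]
```

Averaging the three views, the cutout is about 2.5 mm towards -y and 2 mm towards +x of the bracket. I'll correct, lower it into the bevel and read the forces.

Emit:
step_arm(commands=[5,0.004,-0.0035,0,0,0,0,5,0.004,-0.0035,-0.03,0,0,0,5,0.004,-0.0035,-0.06,0,0,0,5,0.004,-0.0035,-0.08,0,0,0,5,0.004,-0.0035,-0.085,0,0,0,5,0.004,-0.0035,-0.088,0,0,0,5,0.004,-0.0035,-0.091,0,0,0,5,0.004,-0.0035,-0.096,0,0,0,5,0.004,-0.0035,-0.096,0,0,0,5,0.004,-0.0035,-0.096,0,0,0])

```text
clock: 19.45
position: [0.5946, -0.3217, 0.0567]
ee_rot: [0.995, 0.104, 0.001, 0.001]
ft_force: [1.2, -3.0, 0.5]
grip_width: 0.127
grasp_force: 89.0
```

```bash
python3 - <<'E'
from h import *
for i in range(4):
    camera('scene'); o=get_obs(); print(o['position'].round(4),o['ft_force'].round(2),o['torque'].round(3))
E
```

```text
[ 0.5946 -0.3216  0.0566] [ 1.97 -2.72  1.66] [-0.578 -0.359 -0.047]
[ 0.5946 -0.3215  0.0566] [ 0.97 -2.65  2.59] [-0.561 -0.307 -0.079]
[ 0.5945 -0.3215  0.0566] [ 1.15 -1.92  2.37] [-0.588 -0.404 -0.028]
[ 0.5945 -0.3214  0.0566] [ 1.29 -1.76  2.64] [-0.602 -0.292 -0.011]
```

The force shows light contact with the cheek on the +y side. I'll shift 1.5 mm towards -y and start the push.

Emit:
step_arm(commands=[5,0,-0.0028,0,0,0,0,5,0,-0.0028,0,0,0,0,5,0,-0.0028,-0.002,0,0,0,5,0,-0.0028,-0.005,0,0,0,5,0,-0.0028,-0.008,0,0,0,5,0,-0.0028,-0.011,0,0,0,5,0,-0.0028,-0.014,0,0,0,5,0,-0.0028,-0.017,0,0,0,5,0,-0.0028,-0.017,0,0,0,5,0,-0.0028,-0.017,0,0,0])

```text
clock: 20.9
position: [0.5938, -0.3226, 0.0453]
ee_rot: [0.995, 0.105, -0.001, -0.0]
ft_force: [-0.2, -0.1, -2.5]
grip_width: 0.128
grasp_force: 88.5
```

Emit:
step_arm(commands=[5,0,0,-0.002,0,0,0,5,0,0,-0.004,0,0,0,5,0,0,-0.006,0,0,0,5,0,0,-0.008,0,0,0,5,0,0,-0.01,0,0,0,5,0,0,-0.012,0,0,0,5,0,0,-0.013,0,0,0,5,0,0,-0.013,0,0,0,5,0,0,-0.013,0,0,0,5,0,0,-0.013,0,0,0])

```text
clock: 22.15
position: [0.5944, -0.3228, 0.0391]
ee_rot: [0.995, 0.105, 0.0, -0.0]
ft_force: [-3.7, 2.9, 10.3]
grip_width: 0.131
grasp_force: 90.1
```

```bash
python3 - <<'E'
from h import *
o=get_obs(); print(o['position'].round(4),o['ft_force'].round(2),o['torque'].round(3),R.from_quat(o['ee_rot']).as_matrix()[:,2].round(4))
E
```

```text
[ 0.5944 -0.3228  0.0391] [-3.66  2.94 10.25] [ 0.505  0.796 -0.162] [ 6.e-04  1.e-04 -1.e+00]
```

Emit:
step_arm(commands=[5,0,0,-0.001,0,0,0,5,0,0,-0.001,0,0,0,5,0,0,-0.001,0,0,0,5,0,0,-0.001,0,0,0,5,0,0,-0.001,0,0,0,5,0,0,-0.001,0,0,0,5,0,0,-0.001,0,0,0,5,0,0,-0.001,0,0,0,5,0,0,-0.001,0,0,0,5,0,0,-0.001,0,0,0])

```text
clock: 23.4
position: [0.5944, -0.3228, 0.0391]
ee_rot: [0.995, 0.105, 0.0, 0.0]
ft_force: [-5.0, 4.2, 14.7]
grip_width: 0.128
grasp_force: 90.7
```

With 1 mm more command the height stays at .0391 and the force rises to 14.7 N, so the bracket is on the floor. I'll ease off, release, rise and look.

Emit:
step_arm(commands=[5,0,0,0.001,0,0,0,34,0,0,0.001,0,0,0,34,0,0,0.001,0,0,0,34,0,0,0.001,0,0,0,34,0,0,0.005,0,0,0,34,0,0,0.04,0,0,0,34,0,0,0.1,0,0,0,34,0,0.03,0.17,0,0,0,34,-0.05,0.13,0.2,0,0,0,34,-0.09,0.2,0.2,0,0,0])

```text
clock: 24.65
position: [0.5407, -0.2018, 0.1606]
ee_rot: [0.995, 0.105, 0.002, 0.001]
ft_force: [1.4, 1.1, 0.5]
grip_width: 0.395
grasp_force: 0.0
```

```bash
python3 - <<'E'
from h import *
o=get_obs(); print(o['position'].round(4),o['ee_rot'].round(3),o['joint_pos'].round(2))
w=save('wrist','w6.png')[:,:,::-1]; s=save('scene','s6.png')[:,:,::-1]; d=save('side','d6.png')[:,:,::-1]
c=lambda im,x,y,a=100:cv2.resize(im[y:y+a*3//4,x:x+a],(400,300),interpolation=cv2.INTER_CUBIC)
cv2.imwrite('pics/c6.png',np.vstack([np.hstack([c(s,90,210),c(d,240,90)]),np.hstack([c(w,0,0,560),c(s,180,140)])]))
E
```

```text
[ 0.5407 -0.2018  0.1606] [0.995 0.105 0.002 0.001] [ 0.03  0.26  0.3   1.68 -0.08  1.21 -1.02]
```

View pics/c6.png

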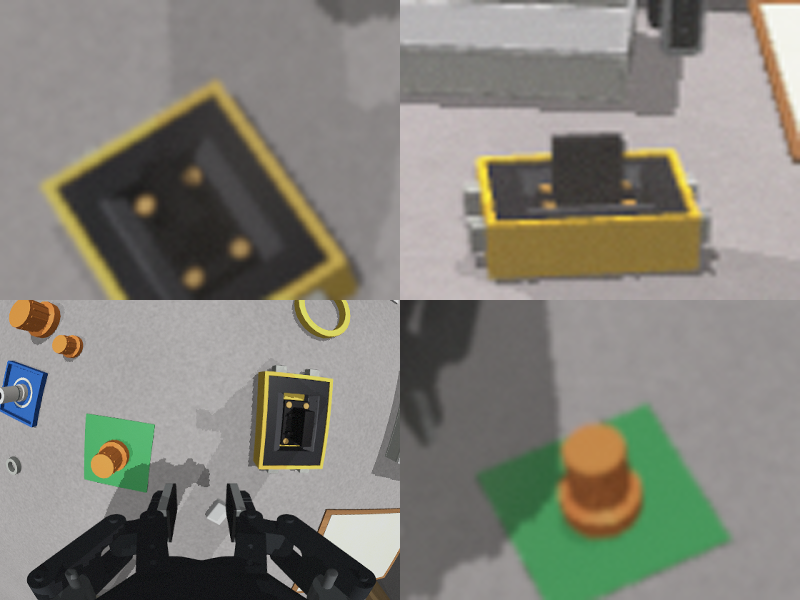

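The bracket sits level in the cutout with its long side along it, and all four inserts show in the scene crop. The cap is still on the mat, in the scene crop at (600,490). Next is the cap.

Emit:
step_arm(commands=[60,-0.02,0.04,0,0,0,0.05,60,-0.05,0.1,0,0,0,0.1,60,-0.07,0.16,0,0,0,0.16,60,-0.0907,0.208,0,0,0,0.22,60,-0.0907,0.208,0,0,0,0.28,60,-0.0907,0.208,0,0,0,0.33,60,-0.0907,0.208,0,0,0,0.38,60,-0.0907,0.208,-0.04,0,0,0.433,60,-0.0907,0.208,-0.06,0,0,0.433,60,-0.0907,0.208,-0.08,0,0,0.433], squeeze=40)

```text
clock: 26.05
position: [0.4863, -0.0786, 0.1096]
ee_rot: [0.709, 0.705, 0.0, 0.0]
ft_force: [0.4, 0.5, -0.1]
grip_width: 0.699
grasp_force: 0.0
```

```bash
python3 - <<'E'
from h import *
o=get_obs(); print(o['position'].round(4),o['ee_rot'].round(3),o['grip_width'])
S=lambda p,o=(90,210):((p[0]+.5)*.25-.5+o[0],(p[1]+.5)*.25-.5+o[1])
sc=[S(p) for p in[(145,205),(193,176),(239,248),(194,278)]]
c=np.mean(sc,0)
for z in(.024,.028,.032): print(z,at('scene',*c,z))
for z in(.064,.068,.072): print(z,'side rib top',at('side',*S((153,137),(240,90)),z),at('side',*S((222,134),(240,90)),z))
E
```

```text
[ 0.4863 -0.0786  0.1096] [0.709 0.705 0.    0.   ] 0.6985610872157771
0.024 [ 0.5867 -0.3226  0.024 ]
0.028 [ 0.589  -0.3223  0.028 ]
0.032 [ 0.5914 -0.3219  0.032 ]
0.064 side rib top [ 0.6127 -0.3276  0.064 ] [ 0.5701 -0.3367  0.064 ]
0.068 side rib top [ 0.6119 -0.3185  0.068 ] [ 0.5697 -0.3275  0.068 ]
0.072 side rib top [ 0.6111 -0.3094  0.072 ] [ 0.5693 -0.3183  0.072 ]
```

Emit:
step_arm(commands=[60,0,0,-0.03,0,0,0,60,0,0,-0.08,0,0,0,60,0,0,-0.12,0,0,0,60,0,0,-0.1365,0,0,0,60,0,0,-0.1365,0,0,0,25,0,0,-0.1365,0,0,0,25,0,0,-0.1365,0,0,0,25,0,0,-0.1365,0,0,0,25,0,0,-0.1365,0,0,0,25,0,0,-0.1365,0,0,0])

```text
clock: 27.3
position: [0.4868, -0.078, 0.0288]
ee_rot: [0.707, 0.707, 0.001, 0.001]
ft_force: [-1.4, 0.4, 6.8]
grip_width: 0.365
grasp_force: 39.2
```

Emit:
step_arm(commands=[25,0,0,0,0,0,0,25,0,0,0,0,0,0,25,0,0,0.02,0,0,0,25,0,0,0.06,0,0,0,25,0,0,0.12,0,0,0,25,0,0,0.18,0,0,0,25,0,0,0.2,0,0,0,25,0,0,0.2,0,0,0,25,0,0,0.2,0,0,0,25,0,0,0.2,0,0,0])

```text
clock: 28.55
position: [0.4851, -0.0779, 0.1464]
ee_rot: [0.707, 0.707, -0.001, -0.001]
ft_force: [-0.1, 0.8, -1.2]
grip_width: 0.365
grasp_force: 39.8
```

Emit:
step_arm(commands=[25,0.005,0.05,0,0,0,0,25,0.01,0.14,0,0,0,0,25,0.017,0.23,0,0,0,0,25,0.024,0.32,0,0,0,0,25,0.031,0.41,0,0,0,0,25,0.038,0.5,0,0,0,0,25,0.044,0.58,0,0,0,0,25,0.048,0.64,0,0,0,0,25,0.05,0.6633,-0.03,0,0,0,25,0.05,0.6633,-0.08,0,0,0])

```text
clock: 29.8
position: [0.5158, 0.3205, 0.098]
ee_rot: [0.707, 0.707, 0.0, -0.0]
ft_force: [-0.2, 0.0, -1.1]
grip_width: 0.364
grasp_force: 39.8
```

Emit:
step_arm(commands=[25,0,0,-0.03,0,0,0,25,0,0,-0.06,0,0,0,25,0,0,-0.09,0,0,0,25,0,0,-0.105,0,0,0,25,0,0,-0.111,0,0,0,25,0,0,-0.114,0,0,0,25,0,0,-0.114,0,0,0,25,0,0,-0.114,0,0,0,25,0,0,-0.114,0,0,0,25,0,0,-0.114,0,0,0])

```text
clock: 31.05
position: [0.5159, 0.3201, 0.0313]
ee_rot: [0.707, 0.707, 0.0, 0.0]
ft_force: [-0.0, -0.2, -0.4]
grip_width: 0.361
grasp_force: 39.8
```

```bash
python3 - <<'E'
from h import *
o=get_obs(); print(o['position'].round(4),o['ft_force'].round(2))
s=save('scene','s7.png')[:,:,::-1]; d=save('side','d7.png')[:,:,::-1]
c=lambda im,x,y,a=100:cv2.resize(im[y:y+a*3//4,x:x+a],(400,300),interpolation=cv2.INTER_CUBIC)
cv2.imwrite('pics/c7.png',np.hstack([c(s,335,95),c(d,255,305,120)]))
E
```

```text
[0.5159 0.3201 0.0313] [-0.03 -0.19 -0.42]
```

View pics/c7.png

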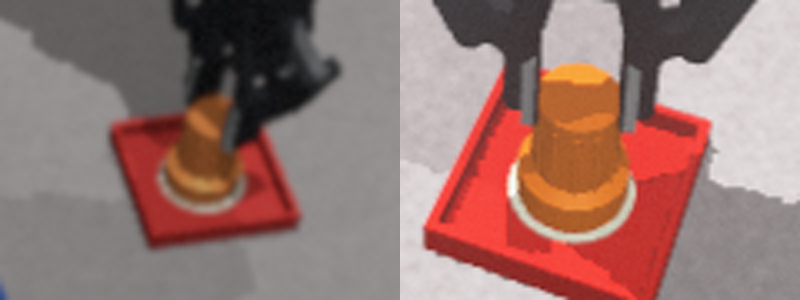

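The cap is centred on the red ring: in the side crop the flange spans 516–629 and the ring 508–636. I'll release and withdraw.

Emit:
step_arm(commands=[25,0,0,-0.001,0,0,0,60,0,0,-0.001,0,0,0,60,0,0,-0.001,0,0,0,60,0,0,-0.001,0,0,0,60,0,0,0.02,0,0,0,60,0,0,0.08,0,0,0,60,0,0,0.16,0,0,0,60,0,0,0.25,0,0,0,60,0,-0.1,0.3,0,0,0,60,0,-0.1,0.3,0,0,0])

```text
clock: 32.4
position: [0.5181, 0.2564, 0.2152]
ee_rot: [0.709, 0.705, 0.002, 0.002]
ft_force: [-0.2, 0.3, -0.3]
grip_width: 0.7
grasp_force: 0.0
```

Emit:
step_arm(commands=[60,0,-0.09,0,0,0,0,60,0,-0.18,0,0,0,0,60,0,-0.26,0,0,0,0,60,0,-0.3,0,0,0,0,60,0,-0.3,0,0,0,0,60,0,-0.3,0,0,0,0,60,0,-0.3,0,0,0,0,60,0,-0.3,0,0,0,0,60,0,-0.3,0,0,0,0,60,0,-0.3,0,0,0,0])

```text
clock: 33.65
position: [0.5158, 0.0801, 0.2112]
ee_rot: [0.707, 0.707, 0.0, 0.0]
ft_force: [-0.4, 0.1, 0.2]
grip_width: 0.703
grasp_force: 0.0
```

```bash
python3 - <<'E'
from h import *
o=get_obs(); print(o['position'].round(4),o['ft_force'].round(2),o['clock'])
s=save('scene','s8.png')[:,:,::-1]; d=save('side','d8.png')[:,:,::-1]
c=lambda im,x,y,w,h,W,H:cv2.resize(im[y:y+h,x:x+w],(W,H),interpolation=cv2.INTER_CUBIC)
cv2.imwrite('pics/c8.png',np.vstack([c(s,90,90,360,135,800,300),c(d,130,80,360,310,348,300).__class__ is None or np.hstack([c(d,130,80,270,310,400,300),c(s,340,95,80,60,400,300)])]))
E
```

```text
[0.5158 0.0801 0.2112] [-0.38  0.06  0.16] 33.65
```

View pics/c8.png

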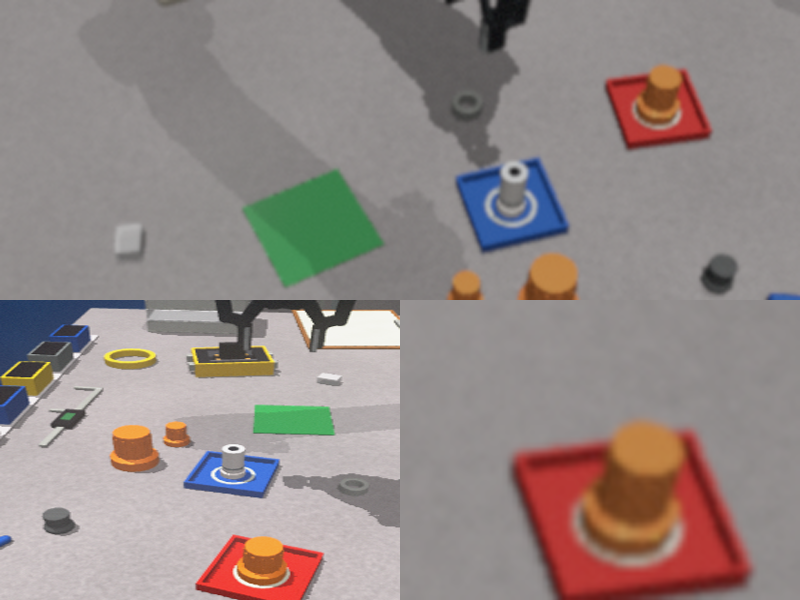

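The cap stands on the red ring, the spool on the blue ring, the bracket is in the case and the mat is empty. The ring gauge, box and loupe are where they were. Handing in.

```bash
python3 -c "
from workcell import *
print(hand_in())"
```

```text
the job is handed in; nothing more can be done
None
```

I handed the job in at about 34 s: the bracket is pressed home in the case, the spool stands in the blue tray, the cap in the red tray, the mat is empty, and the bystanders look undisturbed in the final pictures.

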